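# Load the module carrier under the test bridge

## Robot

A 6-joint arm with a two-finger parallel gripper is mounted at the origin on a cart in front of the work surface, level with it; the furniture and walls round the work are solid. World frame = base frame: x ahead of the robot, y to its left, z up, the work surface at z = 0. Lengths are in mm, angles in rad, forces in N, time in s.
With the tool pointing down it reaches from about 275 to 750 mm from the base axis. Payload 10.2 kg.
Tool frame: the origin (TCP) lies at the very end of the fingers, on their centre line; the grasp point (between the pads) lies 19 mm behind it; y points along the fingers, x is the direction in which the jaws open and shut, and the axes are right-handed (so a half turn about y gives the same grasp; the last joint's range is limited). The gripper opens to 85 mm and grips with 20 to 120 N. Pads are 22 mm wide; open, the fingers measure 114 mm over their backs; the gripper's body (76 mm by 85 mm) begins 54 mm behind the grasp point. The pads swing forward as they close: fully open they stand 13 mm farther back than shut.
Start: joints at [-1.549, 0.313, 1.498, -0, 1.331, -0.223], TCP at [127.227, -509.357, 231.294] pointing down, gripper open.
Joint ranges: [-2.94, 2.94], [-0.97, 2.17], [0.19, 2.56], [-1.23, 4.37], [0.02, 3.11], [-2.88, 2.88]. Speed limits (rad/s): [2.39, 2.39, 3.01, 3.14, 3.14, 3.14].

## Interface

Orientations are given as a unit quaternion [w, x, y, z].
In Python, from rig import telemetry, imaging, ctrl gives the robot as it stands.
- The arm moves only by the shell command python3 -m handwheel 'ROWS' [FORCE]. ROWS is JSON, a list of rows, each an object with "delta_pos": the shift along the tool's x, y, z in cm, a list of three; "twist": the turn, a rotation vector about the tool's x, y, z in rad, a list of three; "jaw": the opening, from 0 (shut) to 1 (fully open). A call has exactly 10 rows; each row is the pose to reach, as a shift and turn from the pose commanded when the call began, along the tool's axes at that moment; what a row does not reach only later rows make up. A row lasts 1/12 s, in which the tool goes at most 41.7 mm and 7.16 degrees, less where a joint would pass 70% of its speed; a pose out of reach is approached as far as the arm can. A call with a gripper value outside its range is refused whole. The fingers move at their own pace and stop on an object; FORCE is the grip in N (left out, the last holds). Time passes only in rows, so rows that repeat a pose let the fingers close, or fill a call up. It gives the time, the measured TCP pose, the force and the opening at its end, in the units of the state.
- telemetry.sense(): the state, without advancing time (a new reading comes with each control period).
- imaging.capture(name): name is "scene" or "side" or "wrist"; returns a dict with "frame" (400x640x3 uint8, red, green, blue), "z_map" (400x640 float32, mm along the optical axis (not along the pixel's ray), 0 where there is no reading), "fx", "fy", "cx", "cy" (pixels), "rvec" (rotation vector, rad) and "tvec" (3), from world to camera coordinates, as OpenCV has them. Camera axes: x right, y down, z forward; pixel columns grow to the right and rows downward; lengths in mm; the calibration is good to about 2 mm. A picture is of the moment at which its call begins.
- ctrl.finish_job(): hands the job in, once; it reports no verdict.
The state is a dict: "time_s": time; "joints": joint angles; "dq": joint speeds; "tau": joint torques, N m; "eef_pos": TCP position; "ee_rot": TCP orientation; "force": force on the tool from outside, world axes, zero at the start; "wrist_torque": the same for the moment, N m; "grip_width": opening from 0.0 (shut) to 1.0 (fully open).
Only numpy, scipy, OpenCV 4.12 (cv2) and the standard library are available. Lean on these libraries where they do the work, as an engineer would, in place of code of your own. Each camera call takes 0.05 s, during which the arm holds its last target.

## Task

Two flat metal carriers with blue upright handles stand on the bench. Take the one that has the black module in it and slide it, module end first, between the rails of the test dock and under its bridge until it is fully home against the back stop, flat on the bench; then let go. Leave the empty carrier alone.

Things in the scene. Friction and masses are not known exactly. Their poses are not given: they have to be found in the camera images.
- loaded_handle (a point): Grip point of the loaded carrier: aluminium plate 100 (x) x 76 (y) x 6 mm flat on the bench, under 0.4 kg, black module across its front end; blue upright handle 28 (x) x 14 (y) mm, top 62 mm above the underside. Point: on the handle's axis, 45 mm above the underside; the plate reaches 58 mm ahead, 42 mm behind. Grip across y. x to the module end, y left, z up.
- loaded_module (a point): Centre of the black module (22 x 66 x 7 mm, lying across the loaded carrier's front end and fixed to it), 10 mm above the carrier's underside and 44 mm ahead of its handle's axis; its top is 13 mm above the underside. Axes as loaded_handle.
- empty_handle (a point): The same point on the handle of the empty carrier: same plate and blue handle, but a bare white nest and no module at its front end.
- dock: Test dock fixed on the bench: two aluminium rails 16 mm high, 90 mm apart inside from x = -38 mm on, flared to 118 mm at the mouth (x = -65 mm); a carrier slides on the bench between them. Origin: at bench height under the plate's centre of a carrier fully home (its handle then at x = -8 mm, y = 0). x points in from the mouth to the back stop, y left, z up.
- dock_bridge (a point): Middle of the underside of the dock's grey bridge, 30 mm above the bench, 42 mm along x from the dock's origin. The bridge covers 18 mm either way along x, is 114 mm wide along y and 24 mm thick (top 54 mm above the bench). The dark back stop stands under it, its face 8 mm farther in (+x) than this point. Axes as dock.

How it is judged:
By the outcome, as a careful person would: the job done as asked, in the order asked, and still so for the second after the job is handed in, with the robot touching nothing.
It also fails if it takes over 42 s, if anything falls off the work surface, if the arm or the gripper's body presses on something with over 40 N, if the wrist force passes 120 N, or if a joint passes its speed limit or range.

## Working session

There is one attempt and no reset: what is moved stays moved. The work goes in short steps, Python scripts to look and compute and a shell command to move; the robot and the scene stay as the last step left them, time stands still between calls to the robot, and variables do not carry over. Pictures are saved under pics/ and viewed, and the job is handed in when it is done.

```bash
mkdir -p pics; ls
python3 - <<'E'
from rig import telemetry, imaging
import cv2,numpy as np
s=telemetry.sense();print(s)
for n in("scene","side","wrist"):
    c=imaging.capture(n);cv2.imwrite(f"pics/a_{n}.png",c["frame"][:,:,::-1]);np.savez(f"a_{n}.npz",**c)
    print(n,c["fx"],c["cx"],c["cy"],c["rvec"],c["tvec"])
E
```

```text
pics
{'time_s': 0.0, 'joints': array([-1.54939469e+00,  3.13435885e-01,  1.49846086e+00,  2.47765976e-06,
        1.33101639e+00, -2.23406643e-01]), 'dq': array([-0.00072896, -0.00093416, -0.00061876,  0.00056694, -0.00055601,
       -0.00170705]), 'tau': array([-5.06911801e-04, -4.12264538e+01, -2.59743959e+01, -2.84055577e-04,
        4.05236904e-03, -1.99919850e-05]), 'eef_pos': array([ 127.22391392, -509.07299429,  230.73335674]), 'ee_rot': array([ 0.55767035, -0.55694582,  0.43550419, -0.4349152 ]), 'force': array([-0.51603948,  0.31777169, -0.50777609]), 'wrist_torque': array([0.0321032 , 0.02238186, 0.03570459]), 'grip_width': 1.0053121082987297}
scene 515.4244085497944 326.4948934519368 193.16595876481134 [ 1.78442751 -1.08075645  0.69279857] [-430.61919984  230.34730413  664.82009931]
side 372.70653460821626 321.72103672926175 195.21209668716693 [ 0.24964383 -2.70532184  1.45565681] [534.1896821  223.20394208 660.89357952]
wrist 288.23432190855567 316.585403020011 201.1863074138439 [-2.30760368  1.80123997  0.23919739] [-525.08589546  -34.15323821  379.71546323]
```

View pics/a_scene.png

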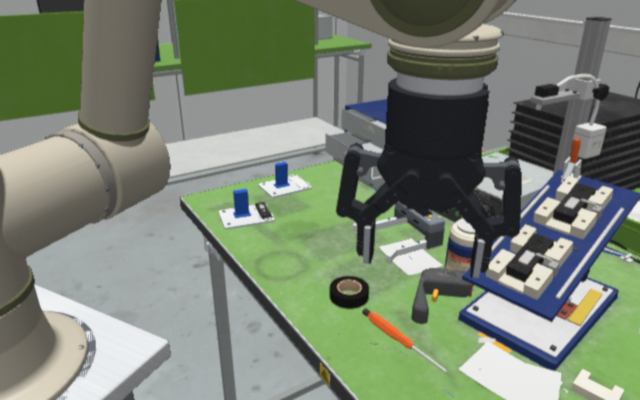

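View pics/a_side.png

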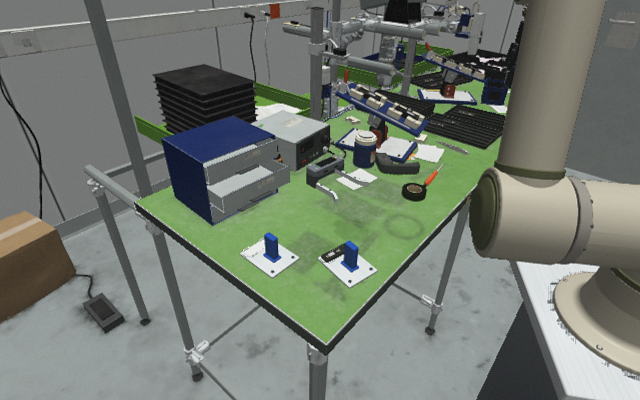

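View pics/a_wrist.png

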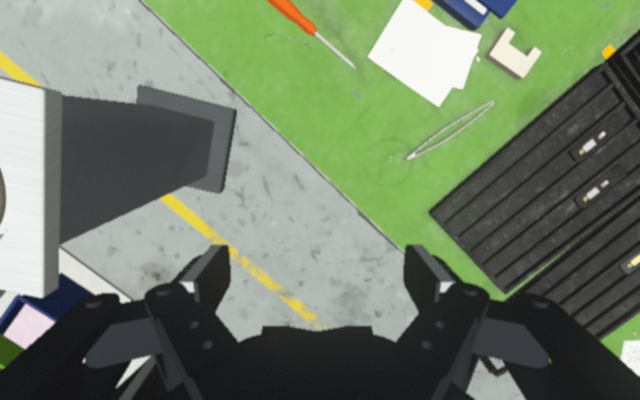

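The loaded carrier has its blue handle at scene (241,203) and side (350,255). The empty one is at scene (281,175) and side (271,247). The dock looks to be near scene (425,220) and side (325,170), so I'll zoom in there.

```bash
cat > h.py <<'E'
import cv2,numpy as np
def load(p): return dict(np.load(p))
def P(c):
    R=cv2.Rodrigues(c["rvec"])[0];t=np.array(c["tvec"]).ravel();return R,t
def plane(c,uv,z):
    R,t=P(c);o=-R.T@t
    d=R.T@np.array([(uv[0]-c["cx"])/c["fx"],(uv[1]-c["cy"])/c["fy"],1]);return o+d*(z-o[2])/d[2]
def cloud(c):
    R,t=P(c);Z=c["z_map"];v,u=np.indices(Z.shape)
    X=np.stack([(u-c["cx"])/c["fx"]*Z,(v-c["cy"])/c["fy"]*Z,Z],-1)
    W=(X-t)@R;W[Z==0]=np.nan;return W
def proj(c,p):
    R,t=P(c);x=R@np.array(p,float)+t;return (c["fx"]*x[0]/x[2]+c["cx"],c["fy"]*x[1]/x[2]+c["cy"])
def blobs(c,m,amin=15):
    n,l,s,ce=cv2.connectedComponentsWithStats(m.astype(np.uint8));return [(i,s[i],ce[i],l==i) for i in range(1,n) if s[i][4]>=amin]
E
python3 - <<'E'
from h import *
for n,(x,y,w,h),nm in(("side",(230,120,200,180),"z1"),("scene",(330,140,180,150),"z2"),("side",(285,130,110,80),"z3")):
    c=load(f"a_{n}.npz");f=c["frame"][y:y+h,x:x+w,::-1];k=min(800/w,600/h);cv2.imwrite(f"pics/{nm}.png",cv2.resize(f,None,fx=k,fy=k,interpolation=cv2.INTER_CUBIC))
for n in("side","scene"):
    c=load(f"a_{n}.npz");hsv=cv2.cvtColor(c["frame"],cv2.COLOR_RGB2HSV)
    m=cv2.inRange(hsv,(105,120,60),(125,255,255))>0
    W=cloud(c)
    for i,s,ce,l in blobs(c,m):
        print(n,s,ce.round(1),np.nanmedian(W[l],0).round(0),np.nanmax(W[l][:,2]).round(0))
c=load("a_side.npz");W=cloud(c)
for u,v in[(310,165),(322,168),(335,160),(322,185),(325,190),(340,175),(345,178),(355,180)]:print(u,v,W[v,u].round(0))
E
```

```text
side [425  58  13   6  18] [431.6  60.7] [  283. -1107.   166.] 175.0
side [481  78   7   5  15] [484.9  79.9] [   49. -1148.    94.] 104.0
side [349  83   7   5  27] [351.9  85.4] [ 567. -687.  171.] 174.0
side [418  90   7  10  24] [420.8  94.8] [  299. -1141.    13.] 14.0
side [336  92  93  43 244] [388.4 116. ] [ 417. -563.  117.] 174.0
side [360  98   6   6  23] [363.2 100.5] [ 521. -606.  151.] 158.0
side [377 102  16  13  81] [384.8 107.3] [ 453. -611.  134.] 138.0
side [ 164  116  110   46 2525] [217. 138.] [ 832. -229.  165.] 167.0
side [398 117   7   6  26] [401.5 119.7] [ 400. -569.  115.] 121.0
side [336 140  18   9  28] [344.  144.7] [ 570. -571.   13.] 15.0
side [356 143  20   5  41] [365.4 145.9] [ 496. -456.   71.] 74.0
side [389 143  28  18  61] [403.9 153.4] [ 376. -537.   13.] 16.0
side [263 233  18  29 325] [271.3 247.3] [649. -24.  38.] 65.0
side [341 241  18  31 353] [350.3 256.1] [492. -29.  39.] 64.0
scene [156  46   3  15  24] [157.   54.6] [1590. 1239.   29.] 75.0
scene [346 100  42  23 480] [373.2 109. ] [ 816. -181.  166.] 393.0
scene [275 162  14  26 270] [281.  174.5] [647. -35.  37.] 64.0
scene [ 463  171  177  149 4299] [563.6 250.4] [ 433. -628.  132.] 304.0
scene [234 189  16  28 353] [240.9 202.9] [489. -41.  38.] 64.0
scene [491 237  20  21 130] [502.1 245.8] [ 421. -546.  120.] 126.0
scene [449 239  24  18 182] [461.2 249.6] [ 470. -482.   68.] 261.0
scene [ 459  289  158   80 1688] [533.7 335.5] [ 367. -612.   14.] 18.0
310 165 [ 634. -341.   56.]
322 168 [ 601. -335.   54.]
335 160 [ 573. -384.   55.]
322 185 [ 599. -335.    1.]
325 190 [ 585. -294.   13.]
340 175 [ 558. -397.    3.]
345 178 [ 542. -384.    2.]
355 180 [ 513. -364.   11.]
```

View pics/z1.png

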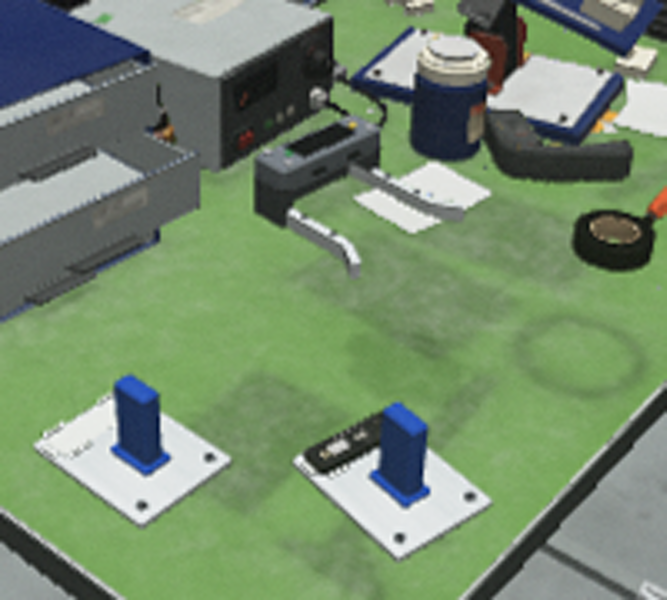

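View pics/z2.png

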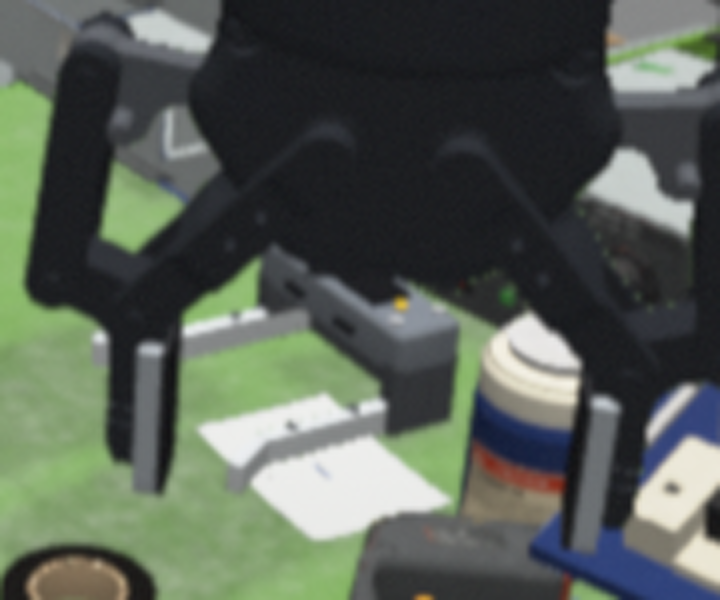

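View pics/z3.png

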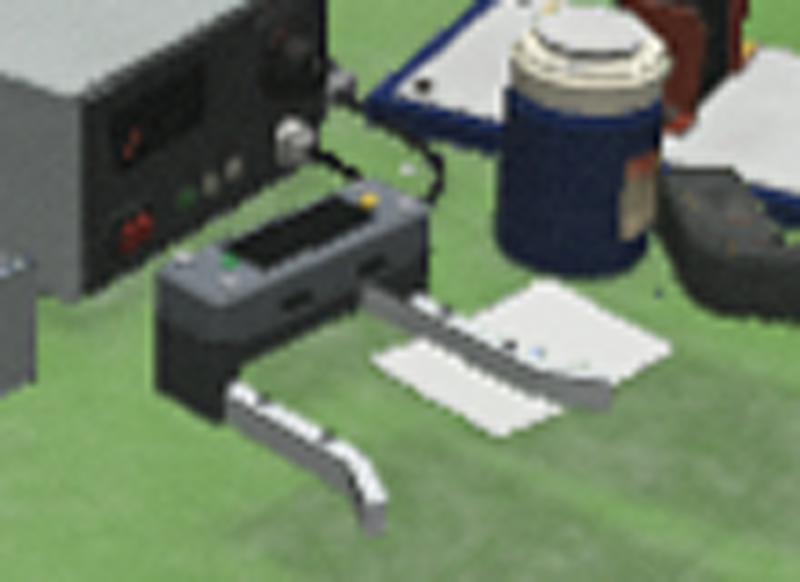

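```bash
cat > m.py <<'E'
from h import *
def rect(p):
    (c,s,a)=cv2.minAreaRect(p.astype(np.float32));return np.round(c,1),np.round(s,1),round(a,2)
for n in("side","scene"):
    c=load(f"a_{n}.npz");W=cloud(c);f=c["frame"];hsv=cv2.cvtColor(f,cv2.COLOR_RGB2HSV)
    m=(np.abs(W[...,2]-54.5)<5)&(np.abs(W[...,0]-600)<110)&(np.abs(W[...,1]+360)<100)
    m&=~((hsv[...,1]>90)&(hsv[...,2]>90))
    for i,s,ce,l in blobs(c,m,30):
        # re-project pixels to plane z=54
        v,u=np.where(l);q=np.array([plane(c,(a,b),54) for a,b in zip(u,v)])
        print(n,"bridge",s,rect(q[:,:2]))
    m=(np.abs(W[...,2]-15)<6)&(np.abs(W[...,0]-570)<110)&(np.abs(W[...,1]+340)<100)&(hsv[...,1]<60)&(hsv[...,2]>165)
    for i,s,ce,l in blobs(c,m,12):
        v,u=np.where(l);q=np.array([plane(c,(a,b),16) for a,b in zip(u,v)])
        print(n,"rail",s,rect(q[:,:2]))
    # plates
    for hx,hy in((492,-33),(648,-27)):
        m=(W[...,2]<25)&(np.hypot(W[...,0]-hx,W[...,1]-hy)<80)&(hsv[...,1]<60)&(hsv[...,2]>140)
        b=max(blobs(c,m,30),key=lambda b:b[1][4]);v,u=np.where(b[3]);q=np.array([plane(c,(a,b),6) for a,b in zip(u,v)])
        print(n,"plate",rect(q[:,:2]))
        m=(W[...,2]<30)&(W[...,2]>3)&(np.hypot(W[...,0]-hx,W[...,1]-hy)<80)&(hsv[...,2]<60)
        for b in blobs(c,m,20):
            v,u=np.where(b[3]);q=np.array([plane(c,(a,b),13) for a,b in zip(u,v)]);print(n,"black",rect(q[:,:2]))
        m=(W[...,2]>54)&(np.hypot(W[...,0]-hx,W[...,1]-hy)<60)&(cv2.inRange(hsv,(105,100,60),(125,255,255))>0)
        for b in blobs(c,m,10):
            v,u=np.where(b[3]);q=np.array([plane(c,(a,b),62) for a,b in zip(u,v)]);print(n,"handletop",q.mean(0).round(1),rect(q[:,:2]))
E
python3 m.py
```

```text
side bridge [287 146  30  14  89] (array([ 676.8, -422. ]), array([102.4,  43.1]), 63.87)
side bridge [358 149  10   5  30] (array([ 503.5, -457.3]), array([25.9, 25.1]), 4.0)
side bridge [306 155  38  18 286] (array([ 597.3, -364.1]), array([116. ,  40.2]), 52.88)
side rail [346 173   8   5  15] (array([ 529.4, -379.1]), array([ 6.2, 25.8]), 54.58)
side rail [355 178  14   4  21] (array([ 496.1, -360.1]), array([ 8.7, 37. ]), 74.98)
side rail [317 183  12   8  23] (array([ 593.4, -305.5]), array([ 6.8, 44.1]), 53.93)
side rail [330 191   8   8  23] (array([ 557.8, -274.5]), array([ 8.7, 35.7]), 30.36)
side plate (array([497.9, -42. ]), array([ 77.8, 101.6]), 46.88)
side black (array([524.4, -62.6]), array([62.9, 22.7]), 46.87)
side handletop [492. -31.  62.] (array([491.8, -30.4]), array([18.4, 32.9]), 47.58)
side plate (array([660.6, -36. ]), array([ 79.8, 104.7]), 58.37)
side handletop [650.1 -25.2  62. ] (array([650.2, -25.1]), array([18.3, 33.6]), 60.35)
scene bridge [397 202  48  25 370] (array([ 589.4, -376.1]), array([109.1,  42.8]), 56.51)
scene rail [376 217  20   7  51] (array([ 596., -308.]), array([ 8.7, 47.1]), 54.47)
scene rail [387 240  39  17 127] (array([ 519.3, -375.1]), array([16.2, 92. ]), 61.78)
scene plate (array([500.5, -41.9]), array([ 90.8, 103.8]), 46.67)
scene black (array([517.2, -73.6]), array([41.7, 15.5]), 50.47)
scene handletop [486.6 -42.1  62. ] (array([486.6, -41.9]), array([31.8, 23.5]), 36.51)
scene plate (array([660.3, -35.7]), array([ 90.5, 110.7]), 61.08)
scene handletop [645.5 -37.1  62. ] (array([645.3, -36.1]), array([35.3, 24.4]), 31.36)
```

The loaded carrier is at about (492,-35) with yaw about -43°, and the dock yaw is about -36°. Next I'll compute the hover move to get a wrist view of the carrier.

```bash
cat >> h.py <<'E'
from scipy.spatial.transform import Rotation as Ro
def Rt(q): return Ro.from_quat([q[1],q[2],q[3],q[0]])
def delta(s,pos,yaw,pref=None):
    """tool y down, tool x = horizontal at jaw direction yaw(deg)+90"""
    R0=Rt(s["ee_rot"]);out=[]
    for sg in(1,-1):
        a=np.deg2rad(yaw+90);x=sg*np.array([np.cos(a),np.sin(a),0]);y=np.array([0,0,-1.]);z=np.cross(x,y)
        R1=Ro.from_matrix(np.stack([x,y,z],1));out.append((R0.inv()*R1).as_rotvec())
    d=R0.inv().apply(np.array(pos)-s["eef_pos"])/10
    tw=min(out,key=np.linalg.norm);print("dpos cm",d.round(2),"twist",tw.round(3),"alts",[o.round(3) for o in out]);return d,tw
E
python3 - <<'E'
from h import *
from rig import telemetry
s=telemetry.sense();R0=Rt(s["ee_rot"]);print(R0.as_matrix().round(3))
c=load("a_wrist.npz");R,t=P(c);print("cam in tool",R0.inv().apply(-R.T@t-s["eef_pos"]).round(1), "cam z in tool",R0.inv().apply(R.T@[0,0,1]).round(3))
delta(s,(470,-110,231),-43)
delta(s,(492,-35,200),-43)
E
```

```text
[[ 0.242  0.     0.97 ]
 [-0.97   0.001  0.242]
 [-0.001 -1.     0.   ]]
cam in tool [   0.9 -143.7   65.2] cam z in tool [-0.001  0.966 -0.259]
dpos cm [-3.042e+01  3.000e-02  4.293e+01] twist [ 0.     0.995 -0.001] alts [array([-1.000e-03, -2.146e+00, -0.000e+00]), array([ 0.   ,  0.995, -0.001])]
dpos cm [-37.16   3.13  46.88] twist [ 0.     0.995 -0.001] alts [array([-1.000e-03, -2.146e+00, -0.000e+00]), array([ 0.   ,  0.995, -0.001])]
```

```bash
python3 -m handwheel '[{"delta_pos":[-1,0,1.25],"twist":[0,-0.05,0],"jaw":1},{"delta_pos":[-3,0.1,3.8],"twist":[0,-0.16,0],"jaw":1},{"delta_pos":[-5.3,0.2,6.7],"twist":[0,-0.28,0],"jaw":1},{"delta_pos":[-7.6,0.3,9.6],"twist":[0,-0.4,0],"jaw":1},{"delta_pos":[-9.9,0.4,12.5],"twist":[0,-0.52,0],"jaw":1},{"delta_pos":[-12.2,0.5,15.4],"twist":[0,-0.64,0],"jaw":1},{"delta_pos":[-14.5,0.6,18.3],"twist":[0,-0.76,0],"jaw":1},{"delta_pos":[-16.8,0.7,21.2],"twist":[0,-0.88,0],"jaw":1},{"delta_pos":[-19,0.8,24],"twist":[0,-1.0,0],"jaw":1},{"delta_pos":[-21,0.9,26.5],"twist":[0,-1.12,0],"jaw":1}]' 40
cat > nx.py <<'E'
import sys
from h import *
from rig import telemetry
s=telemetry.sense();print(s["time_s"],s["eef_pos"].round(1),s["joints"].round(2),s["force"].round(1),round(s["grip_width"],3));print(Rt(s["ee_rot"]).as_matrix().round(3).tolist())
a=list(map(float,sys.argv[1:]))
if a: delta(s,a[:3],a[3])
E
python3 nx.py 492 -35 200 -43
```

```text
time_s: 0.98
eef_pos: [334.3, -239.5, 222.3]
ee_rot: [0.704, -0.704, 0.07, -0.071]
force: [-0.0, -0.9, 0.3]
grip_width: 1.001
0.9833 [ 334.3 -239.5  222.3] [-0.91  0.07  1.82  0.    1.25 -0.71] [-0.  -0.9  0.3] 1.001
[[0.98, 0.0, 0.198], [-0.198, 0.0, 0.98], [0.0, -1.0, 0.0]]
dpos cm [11.4   2.23 23.17] twist [ 0.   -1.02  0.  ] alts [array([ 0.  , -1.02,  0.  ]), array([-0.   ,  2.122,  0.   ])]
```

```bash
python3 -m handwheel '[{"delta_pos":[1.3,0.2,2.6],"twist":[0,-0.11,0],"jaw":1},{"delta_pos":[2.6,0.5,5.2],"twist":[0,-0.22,0],"jaw":1},{"delta_pos":[3.9,0.8,7.8],"twist":[0,-0.34,0],"jaw":1},{"delta_pos":[5.2,1,10.4],"twist":[0,-0.46,0],"jaw":1},{"delta_pos":[6.5,1.3,13],"twist":[0,-0.58,0],"jaw":1},{"delta_pos":[7.8,1.5,15.6],"twist":[0,-0.7,0],"jaw":1},{"delta_pos":[9,1.7,18.2],"twist":[0,-0.82,0],"jaw":1},{"delta_pos":[10.2,2,20.8],"twist":[0,-0.93,0],"jaw":1},{"delta_pos":[11.2,2.2,22.8],"twist":[0,-1.02,0],"jaw":1},{"delta_pos":[11.4,2.2,23.2],"twist":[0,-1.02,0],"jaw":1}]' ; python3 nx.py 492 -35 200 -43
python3 - <<'E'
from rig import imaging
import cv2,numpy as np
c=imaging.capture("wrist");cv2.imwrite("pics/b_wrist.png",c["frame"][:,:,::-1]);np.savez("b_wrist.npz",**c)
c=imaging.capture("scene");cv2.imwrite("pics/b_scene.png",c["frame"][:,:,::-1]);np.savez("b_scene.npz",**c)
E
```

```text
time_s: 1.82
eef_pos: [493.5, -35.2, 199.6]
ee_rot: [0.649, -0.648, -0.282, 0.282]
force: [0.5, 0.1, 0.0]
grip_width: 1.001
1.8167 [493.5 -35.2 199.6] [-0.31  0.27  1.63  0.    1.23 -1.13] [0.5 0.1 0. ] 1.001
[[0.682, -0.001, -0.732], [0.732, 0.001, 0.682], [0.0, -1.0, 0.001]]
dpos cm [-0.08 -0.04  0.12] twist [-0.001  0.     0.   ] alts [array([-0.001,  0.   ,  0.   ]), array([ 0.000e+00, -3.141e+00,  2.000e-03])]
```

View pics/b_wrist.png

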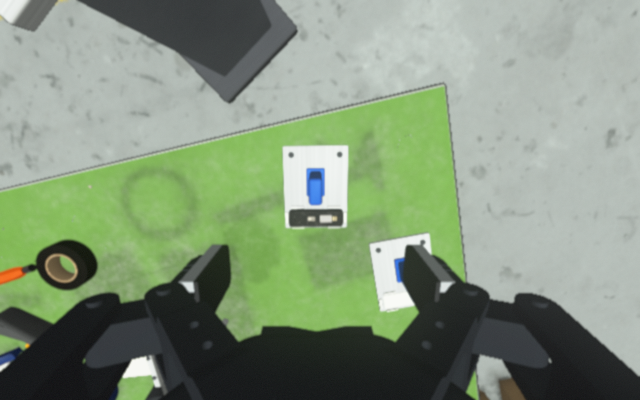

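View pics/b_scene.png

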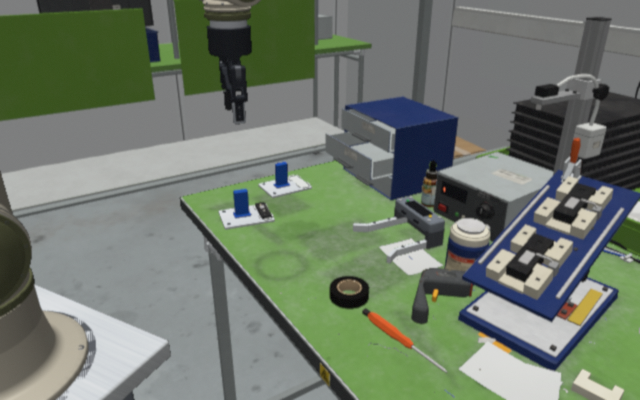

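The wrist view shows the loaded carrier square to the jaws: handle at (316,186), module at (316,217). The empty carrier is clear at (400,272). I'll measure the carrier here, and the dock from the now clear scene view.

```bash
cat > m2.py <<'E'
from h import *
def rect(p):
    (c,s,a)=cv2.minAreaRect(p.astype(np.float32));return np.round(c,1),np.round(s,1),round(a,2)
c=load("b_wrist.npz");hsv=cv2.cvtColor(c["frame"],cv2.COLOR_RGB2HSV);W=cloud(c)
PL=lambda m,z:np.array([plane(c,(a,b),z) for b,a in zip(*np.where(m))])
roi=np.zeros(hsv.shape[:2],bool);roi[135:238,270:360]=1
m=roi&(hsv[...,1]<60)&(hsv[...,2]>140);b=max(blobs(c,m),key=lambda b:b[1][4]);print("plate",rect(PL(b[3],6)[:,:2]))
m=roi&(hsv[...,2]<70)&(W[...,2]<25)
for b in blobs(c,m,40):print("black",rect(PL(b[3],13)[:,:2]))
m=roi&(cv2.inRange(hsv,(100,120,50),(125,255,255))>0)
for b in blobs(c,m):
    print("blue",b[1]);t=b[3]&(W[...,2]>55);print("top",rect(PL(t,62)[:,:2]),np.nanmedian(W[t],0).round(1))
c=load("b_scene.npz");hsv=cv2.cvtColor(c["frame"],cv2.COLOR_RGB2HSV);W=cloud(c)
x,y,w,h=340,180,120,90
f=c["frame"][y:y+h,x:x+w,::-1];cv2.imwrite("pics/z4.png",cv2.resize(f,None,fx=6.6,fy=6.6,interpolation=cv2.INTER_CUBIC))
m=(np.abs(W[...,2]-54.5)<5)&(np.abs(W[...,0]-600)<75)&(np.abs(W[...,1]+360)<75)
for b in blobs(c,m,30):print("bridge",b[1],rect(PL(b[3],54)[:,:2]))
m=(np.abs(W[...,2]-15)<6)&(np.abs(W[...,0]-570)<110)&(np.abs(W[...,1]+340)<100)&(hsv[...,1]<60)&(hsv[...,2]>165)
for b in blobs(c,m,12):
    q=PL(b[3],16);print("rail",b[1],rect(q[:,:2]))
E
python3 m2.py
```

```text
plate (array([498.7, -42.8]), array([ 77.5, 101.4]), 47.03)
blue [307 169  17  36 559]
top (array([491.3, -36.7]), array([13.1, 27.7]), 47.26) [490.9 -36.3  62.8]
bridge [441 195  20  12  87] (array([ 665.2, -414.4]), array([51.8, 18.6]), 66.0)
bridge [395 197  50  30 581] (array([ 594.3, -372.6]), array([120.1,  42.9]), 53.32)
rail [376 219  12   5  27] (array([ 588.9, -301.8]), array([ 6.9, 28.2]), 54.47)
rail [353 223  21   3  42] (array([ 559.7, -275.6]), array([ 7.9, 39.3]), 35.02)
rail [420 240   6   4  15] (array([ 551. , -395.7]), array([ 6.4, 13.3]), 58.22)
rail [404 242  14   6  36] (array([ 530.9, -381. ]), array([ 7.4, 27.8]), 52.16)
rail [387 247  16  10  51] (array([ 496.6, -361.3]), array([10.2, 38.9]), 73.82)
```

View pics/z4.png

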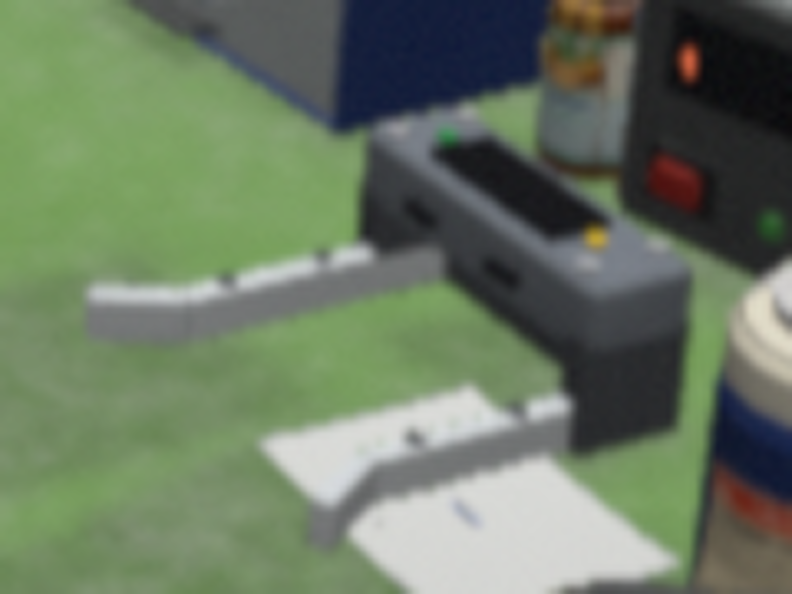

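```bash
python3 nx.py 491.5 -36.5 26 -42.9
```

```text
1.9167 [492.5 -37.1 199.9] [-0.31  0.27  1.64 -0.    1.23 -1.13] [-0.7 -0.9 -0.3] 1.0
[[0.687, -0.001, -0.727], [0.727, 0.0, 0.687], [-0.0, -1.0, 0.001]]
dpos cm [-1.000e-02  1.739e+01  1.100e-01] twist [-0.001 -0.008 -0.   ] alts [array([-0.001, -0.008, -0.   ]), array([ 1.000e-03,  3.133e+00, -1.000e-03])]
```

```bash
python3 -m handwheel '[{"delta_pos":[0,2,0.1],"twist":[0,0,0],"jaw":0.6},{"delta_pos":[0,5,0.1],"twist":[0,-0.005,0],"jaw":0.6},{"delta_pos":[0,8,0.1],"twist":[0,-0.005,0],"jaw":0.6},{"delta_pos":[0,11,0.1],"twist":[0,-0.005,0],"jaw":0.6},{"delta_pos":[0,14,0.1],"twist":[0,-0.005,0],"jaw":0.6},{"delta_pos":[0,16,0.1],"twist":[0,-0.005,0],"jaw":0.6},{"delta_pos":[0,17,0.1],"twist":[0,-0.005,0],"jaw":0.6},{"delta_pos":[0,17.4,0.1],"twist":[0,-0.005,0],"jaw":0.6},{"delta_pos":[0,17.4,0.1],"twist":[0,-0.005,0],"jaw":0.4},{"delta_pos":[0,17.4,0.1],"twist":[0,-0.005,0],"jaw":0.3}]' ; python3 nx.py 491.5 -36.5 26 -42.9
python3 - <<'E'
from rig import imaging
import cv2,numpy as np
c=imaging.capture("wrist");cv2.imwrite("pics/c_wrist.png",c["frame"][:,:,::-1])
E
```

```text
time_s: 2.75
eef_pos: [492.3, -37.5, 27.4]
ee_rot: [-0.648, 0.649, 0.282, -0.281]
force: [-0.1, -0.2, 0.2]
grip_width: 0.327
2.75 [492.3 -37.5  27.4] [-0.31  0.52  1.81 -0.    0.82 -1.13] [-0.1 -0.2  0.2] 0.327
[[0.684, 0.002, -0.73], [0.73, -0.001, 0.684], [0.001, -1.0, -0.002]]
dpos cm [0.02 0.14 0.13] twist [ 0.002 -0.004  0.001] alts [array([ 0.002, -0.004,  0.001]), array([-1.000e-03,  3.138e+00,  3.000e-03])]
```

View pics/c_wrist.png

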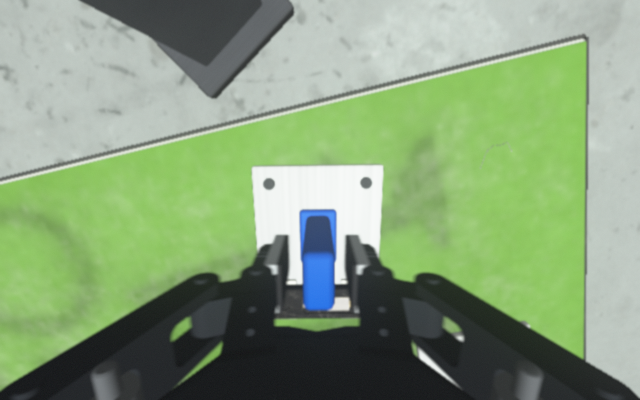

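```bash
python3 -m handwheel '[{"delta_pos":[0,0.1,0.1],"twist":[0,0,0],"jaw":0.2},{"delta_pos":[0,0.1,0.1],"twist":[0,0,0],"jaw":0},{"delta_pos":[0,0.1,0.1],"twist":[0,0,0],"jaw":0},{"delta_pos":[0,0.1,0.1],"twist":[0,0,0],"jaw":0},{"delta_pos":[0,0.1,0.1],"twist":[0,0,0],"jaw":0},{"delta_pos":[0,0.1,0.1],"twist":[0,0,0],"jaw":0},{"delta_pos":[0,0,0.1],"twist":[0,0,0],"jaw":0},{"delta_pos":[0,-1,0.1],"twist":[0,0,0],"jaw":0},{"delta_pos":[0,-3,0.1],"twist":[0,0,0],"jaw":0},{"delta_pos":[0,-5,0.1],"twist":[0,0,0],"jaw":0}]' 60; python3 nx.py 442 -253 100 -36.7
python3 - <<'E'
from h import *
from rig import imaging
c=imaging.capture("wrist");cv2.imwrite("pics/d_wrist.png",c["frame"][:,:,::-1])
O=np.array([562.3,-343]);a=np.deg2rad(-36.7);X=np.array([np.cos(a),np.sin(a)]);Y=np.array([-X[1],X[0]])
for n in("b_scene","a_side"):
    W=cloud(load(n+".npz"));d=W[...,:2]-O;x=d@X;y=d@Y
    m=(x>-230)&(x<0)&(abs(y)<90)&(W[...,2]>8)&(W[...,2]<200)
    H=[(int(i)*20-230,int(j)*20-90,int(k)) for (i,j),k in np.ndenumerate(np.zeros((1,1)))]
    q=np.stack([x[m]//20*20,y[m]//20*20],1);u,ct=np.unique(q,axis=0,return_counts=True);print(n,[(int(p[0]),int(p[1]),int(k)) for p,k in zip(u,ct)])
E
```

```text
time_s: 3.63
eef_pos: [490.5, -36.0, 77.0]
ee_rot: [0.649, -0.648, -0.281, 0.282]
force: [-0.4, 1.3, -1.5]
grip_width: 0.157
3.6333 [490.5 -36.   77. ] [-0.31  0.43  1.78  0.    0.93 -1.13] [-0.4  1.3 -1.5] 0.157
[[0.683, -0.002, -0.731], [0.731, 0.001, 0.683], [-0.001, -1.0, 0.002]]
dpos cm [-19.16  -2.3  -11.27] twist [-0.002 -0.111 -0.001] alts [array([-0.002, -0.111, -0.001]), array([ 1.00e-03,  3.03e+00, -3.00e-03])]
b_scene [(-180, -100, 3), (-160, -100, 2), (-80, -80, 9), (-80, 40, 10), (-60, -80, 37), (-60, -60, 21), (-60, 40, 69), (-60, 60, 1), (-40, -60, 61), (-40, 40, 55), (-20, -60, 62), (-20, 40, 53)]
a_side [(-180, -100, 16), (-160, -100, 2), (-80, -80, 1), (-80, -60, 2), (-80, 40, 2), (-80, 60, 4), (-60, -80, 5), (-60, -60, 31), (-60, 40, 18), (-60, 60, 7), (-40, -60, 24), (-40, 40, 23), (-20, -60, 21), (-20, 40, 23)]
```

View pics/d_wrist.png

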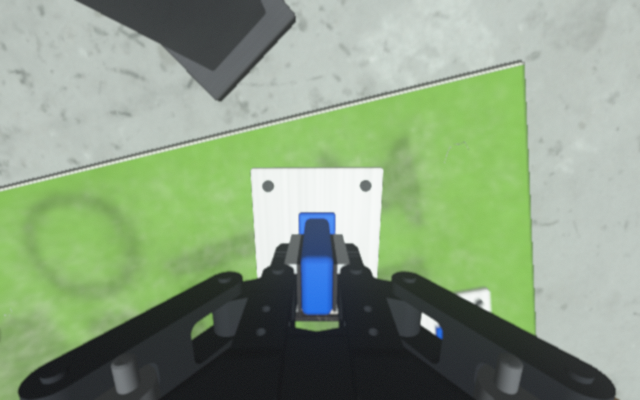

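The carrier is held square and lifted, and the corridor in front of the dock mouth is clear. Moving to the staging pose now.

```bash
python3 -m handwheel '[{"delta_pos":[-1,-0.5,-0.6],"twist":[0,0,0],"jaw":0},{"delta_pos":[-3.4,-1.2,-2],"twist":[0,-0.01,0],"jaw":0},{"delta_pos":[-6,-1.8,-3.5],"twist":[0,-0.02,0],"jaw":0},{"delta_pos":[-8.6,-2.3,-5],"twist":[0,-0.04,0],"jaw":0},{"delta_pos":[-11.2,-2.3,-6.6],"twist":[0,-0.06,0],"jaw":0},{"delta_pos":[-13.8,-2.3,-8.2],"twist":[0,-0.08,0],"jaw":0},{"delta_pos":[-16.4,-2.3,-9.8],"twist":[0,-0.1,0],"jaw":0},{"delta_pos":[-18.4,-2.3,-10.9],"twist":[0,-0.111,0],"jaw":0},{"delta_pos":[-19.2,-2.3,-11.3],"twist":[0,-0.111,0],"jaw":0},{"delta_pos":[-19.2,-2.3,-11.3],"twist":[0,-0.111,0],"jaw":0}]'; python3 nx.py 442 -253 27 -36.5
python3 - <<'E'
from h import *
from rig import imaging
for n in("side","scene"):
    c=imaging.capture(n);cv2.imwrite(f"pics/e_{n}.png",c["frame"][:,:,::-1]);np.savez(f"e_{n}.npz",**c)
E
```

```text
time_s: 4.52
eef_pos: [441.4, -255.3, 98.8]
ee_rot: [0.633, -0.632, -0.316, 0.316]
force: [0.7, 0.4, -2.7]
grip_width: 0.156
4.5167 [ 441.4 -255.3   98.8] [-0.75  0.43  1.71 -0.    1.   -1.68] [ 0.7  0.4 -2.7] 0.156
[[0.6, -0.001, -0.8], [0.8, 0.001, 0.6], [-0.0, -1.0, 0.001]]
dpos cm [0.22 7.18 0.08] twist [-0.001 -0.007 -0.   ] alts [array([-0.001, -0.007, -0.   ]), array([ 0.000e+00,  3.135e+00, -2.000e-03])]
```

View pics/e_side.png

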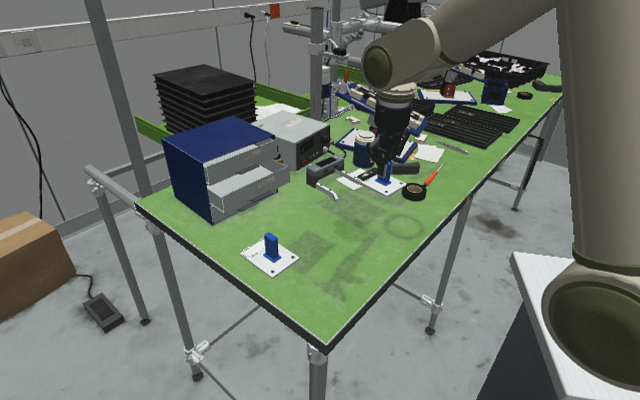

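View pics/e_scene.png

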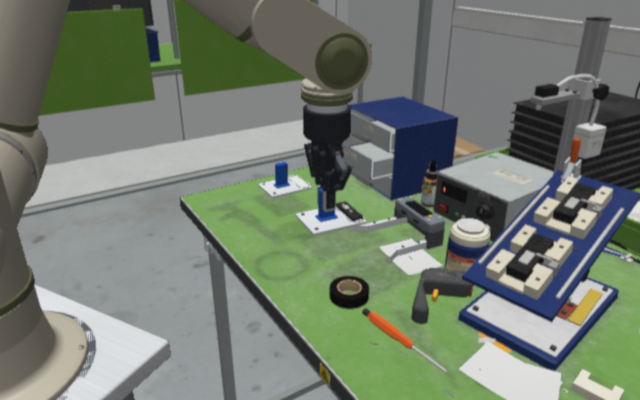

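```bash
python3 -m handwheel '[{"delta_pos":[0.1,1,0.1],"twist":[0,0,0],"jaw":0},{"delta_pos":[0.2,2.2,0.1],"twist":[0,-0.007,0],"jaw":0},{"delta_pos":[0.2,3.5,0.1],"twist":[0,-0.007,0],"jaw":0},{"delta_pos":[0.2,4.8,0.1],"twist":[0,-0.007,0],"jaw":0},{"delta_pos":[0.2,5.8,0.1],"twist":[0,-0.007,0],"jaw":0},{"delta_pos":[0.2,6.5,0.1],"twist":[0,-0.007,0],"jaw":0},{"delta_pos":[0.2,6.9,0.1],"twist":[0,-0.007,0],"jaw":0},{"delta_pos":[0.2,7.1,0.1],"twist":[0,-0.007,0],"jaw":0},{"delta_pos":[0.2,7.1,0.1],"twist":[0,-0.007,0],"jaw":0},{"delta_pos":[0.2,7.1,0.1],"twist":[0,-0.007,0],"jaw":0}]'; python3 nx.py 555.9 -338.2 26.5 -36.5
python3 - <<'E'
from h import *
from rig import imaging
fs=[]
for n,(x,y,w,h) in(("side",(285,120,160,100)),("scene",(270,150,200,125))):
    c=imaging.capture(n);fs.append(cv2.resize(c["frame"][y:y+h,x:x+w,::-1],(480,300),interpolation=cv2.INTER_CUBIC));np.savez(f"f_{n}.npz",**c)
cv2.imwrite("pics/f.png",np.vstack(fs))
E
```

```text
time_s: 5.45
eef_pos: [443.1, -251.6, 28.7]
ee_rot: [-0.631, 0.631, 0.319, -0.319]
force: [0.6, 0.4, -2.7]
grip_width: 0.158
5.45 [ 443.1 -251.6   28.7] [-0.75  0.54  1.76  0.    0.84 -1.68] [ 0.6  0.4 -2.7] 0.158
[[0.592, 0.001, -0.806], [0.806, -0.0, 0.592], [-0.0, -1.0, -0.001]]
dpos cm [ -0.3    0.23 -14.22] twist [ 0.001  0.003 -0.   ] alts [array([ 0.001,  0.003, -0.   ]), array([-0.000e+00, -3.138e+00, -1.000e-03])]
```

View pics/f.png

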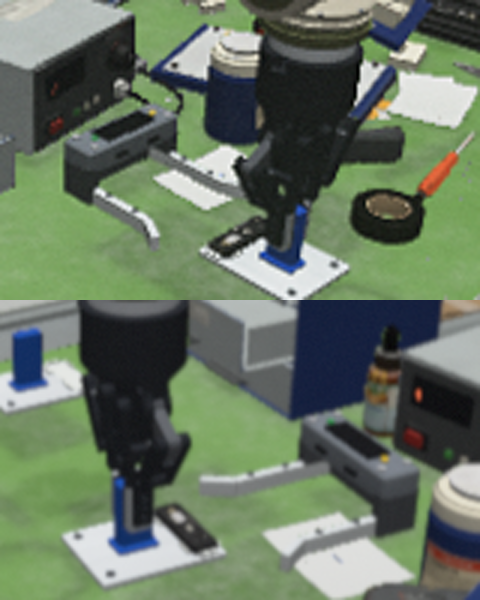

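```bash
python3 -m handwheel '[{"delta_pos":[-0.1,0.1,0],"twist":[0,0,0],"jaw":0},{"delta_pos":[-0.2,0.15,-0.3],"twist":[0,0,0],"jaw":0},{"delta_pos":[-0.3,0.2,-1],"twist":[0,0.003,0],"jaw":0},{"delta_pos":[-0.3,0.2,-1.8],"twist":[0,0.003,0],"jaw":0},{"delta_pos":[-0.3,0.2,-2.7],"twist":[0,0.003,0],"jaw":0},{"delta_pos":[-0.3,0.2,-3.6],"twist":[0,0.003,0],"jaw":0},{"delta_pos":[-0.3,0.2,-4.5],"twist":[0,0.003,0],"jaw":0},{"delta_pos":[-0.3,0.2,-5.4],"twist":[0,0.003,0],"jaw":0},{"delta_pos":[-0.3,0.2,-6],"twist":[0,0.003,0],"jaw":0},{"delta_pos":[-0.3,0.2,-6],"twist":[0,0.003,0],"jaw":0}]'; python3 nx.py 555.9 -338.2 26.5 -36.5
cat > look.py <<'E'
import sys
from h import *
from rig import imaging
fs=[]
for n,(x,y,w,h) in(("side",(285,130,120,75)),("scene",(330,150,144,90))):
    c=imaging.capture(n);fs.append(cv2.resize(c["frame"][y:y+h,x:x+w,::-1],(480,300),interpolation=cv2.INTER_CUBIC));np.savez(f"{sys.argv[1]}_{n}.npz",**c)
cv2.imwrite(f"pics/{sys.argv[1]}.png",np.vstack(fs))
E
python3 look.py g
```

```text
time_s: 6.38
eef_pos: [490.5, -290.4, 26.3]
ee_rot: [-0.631, 0.632, 0.318, -0.318]
force: [1.4, -1.3, 0.2]
grip_width: 0.158
6.3833 [ 490.5 -290.4   26.3] [-0.74  0.64  1.57  0.    0.92 -1.67] [ 1.4 -1.3  0.2] 0.158
[[0.595, 0.001, -0.804], [0.804, -0.001, 0.595], [-0.0, -1.0, -0.001]]
dpos cm [ 0.05 -0.01 -8.1 ] twist [ 0.001  0.    -0.   ] alts [array([ 0.001,  0.   , -0.   ]), array([-0.000e+00, -3.142e+00, -2.000e-03])]
```

View pics/g.png

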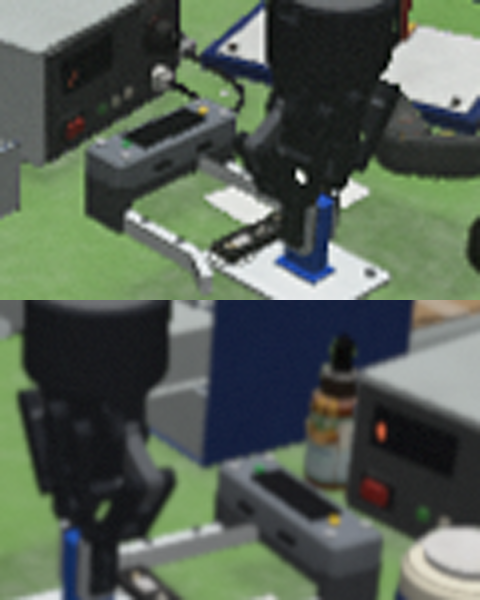

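```bash
python3 -m handwheel '[{"delta_pos":[0.05,0,-0.4],"twist":[0,0,0],"jaw":0},{"delta_pos":[0.05,0,-1.1],"twist":[0,0,0],"jaw":0},{"delta_pos":[0.05,0,-1.9],"twist":[0,0,0],"jaw":0},{"delta_pos":[0.05,0,-2.7],"twist":[0,0,0],"jaw":0},{"delta_pos":[0.05,0,-3.5],"twist":[0,0,0],"jaw":0},{"delta_pos":[0.05,0,-4.3],"twist":[0,0,0],"jaw":0},{"delta_pos":[0.05,0,-5.1],"twist":[0,0,0],"jaw":0},{"delta_pos":[0.05,0,-5.7],"twist":[0,0,0],"jaw":0},{"delta_pos":[0.05,0,-6],"twist":[0,0,0],"jaw":0},{"delta_pos":[0.05,0,-6],"twist":[0,0,0],"jaw":0}]'; python3 nx.py 555.9 -338.2 26.5 -36.5
python3 look.py i
```

```text
time_s: 7.32
eef_pos: [538.5, -325.1, 26.3]
ee_rot: [-0.631, 0.632, 0.319, -0.318]
force: [2.0, -0.9, 0.1]
grip_width: 0.159
7.3167 [ 538.5 -325.1   26.3] [-0.73  0.75  1.37  0.    1.02 -1.66] [ 2.  -0.9  0.1] 0.159
[[0.595, 0.001, -0.804], [0.804, -0.001, 0.595], [-0.0, -1.0, -0.001]]
dpos cm [-0.02 -0.02 -2.18] twist [ 0.001  0.    -0.   ] alts [array([ 0.001,  0.   , -0.   ]), array([-0.000e+00, -3.141e+00, -2.000e-03])]
```

View pics/i.png

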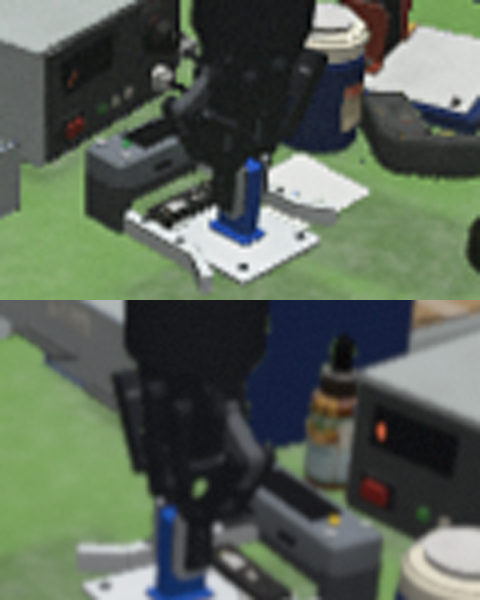

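```bash
python3 -m handwheel '[{"delta_pos":[0,0,-0.3],"twist":[0,0,0],"jaw":0},{"delta_pos":[0,0,-0.6],"twist":[0,0,0],"jaw":0},{"delta_pos":[0,0,-0.9],"twist":[0,0,0],"jaw":0},{"delta_pos":[0,0,-1.2],"twist":[0,0,0],"jaw":0},{"delta_pos":[0,0,-1.4],"twist":[0,0,0],"jaw":0},{"delta_pos":[0,0,-1.55],"twist":[0,0,0],"jaw":0},{"delta_pos":[0,0,-1.65],"twist":[0,0,0],"jaw":0},{"delta_pos":[0,0,-1.75],"twist":[0,0,0],"jaw":0},{"delta_pos":[0,0,-1.85],"twist":[0,0,0],"jaw":0},{"delta_pos":[0,0,-1.9],"twist":[0,0,0],"jaw":0}]'; python3 nx.py 555.9 -338.2 26.5 -36.5
python3 -m handwheel '[{"delta_pos":[0,0,-0.05],"twist":[0,0,0],"jaw":0},{"delta_pos":[0,0,-0.1],"twist":[0,0,0],"jaw":0},{"delta_pos":[0,0,-0.13],"twist":[0,0,0],"jaw":0},{"delta_pos":[0,0,-0.16],"twist":[0,0,0],"jaw":0},{"delta_pos":[0,0,-0.18],"twist":[0,0,0],"jaw":0},{"delta_pos":[0,0,-0.2],"twist":[0,0,0],"jaw":0},{"delta_pos":[0,0,-0.22],"twist":[0,0,0],"jaw":0},{"delta_pos":[0,0,-0.24],"twist":[0,0,0],"jaw":0},{"delta_pos":[0,0,-0.26],"twist":[0,0,0],"jaw":0},{"delta_pos":[0,0,-0.28],"twist":[0,0,0],"jaw":0}]'; python3 nx.py 555.9 -338.2 26.5 -36.5
```

```text
time_s: 8.25
eef_pos: [553.3, -336.0, 26.4]
ee_rot: [-0.631, 0.631, 0.318, -0.318]
force: [-2.3, 1.5, 3.4]
grip_width: 0.157
8.25 [ 553.3 -336.    26.4] [-0.73  0.79  1.3   0.    1.05 -1.66] [-2.3  1.5  3.4] 0.157
[[0.595, 0.0, -0.804], [0.804, -0.0, 0.595], [0.0, -1.0, -0.0]]
dpos cm [-0.02 -0.01 -0.34] twist [0. 0. 0.] alts [array([0., 0., 0.]), array([ 0.   , -3.141, -0.   ])]
time_s: 9.08
eef_pos: [555.5, -337.6, 26.3]
ee_rot: [0.631, -0.631, -0.318, 0.318]
force: [-2.3, 1.5, 2.8]
grip_width: 0.155
9.0833 [ 555.5 -337.6   26.3] [-0.73  0.79  1.29 -0.    1.06 -1.66] [-2.3  1.5  2.8] 0.155
[[0.595, -0.0, -0.804], [0.804, 0.0, 0.595], [-0.0, -1.0, 0.0]]
dpos cm [-0.02 -0.02 -0.07] twist [-0.  0. -0.] alts [array([-0.,  0., -0.]), array([-0.   , -3.141,  0.   ])]
```

```bash
python3 -m handwheel '[{"delta_pos":[0,0,-0.04],"twist":[0,0,0],"jaw":0},{"delta_pos":[0,0,-0.08],"twist":[0,0,0],"jaw":0},{"delta_pos":[0,0,-0.12],"twist":[0,0,0],"jaw":0},{"delta_pos":[0,0,-0.15],"twist":[0,0,0],"jaw":0},{"delta_pos":[0,0,-0.18],"twist":[0,0,0],"jaw":0},{"delta_pos":[0,0,-0.2],"twist":[0,0,0],"jaw":0},{"delta_pos":[0,0,-0.22],"twist":[0,0,0],"jaw":0},{"delta_pos":[0,0,-0.24],"twist":[0,0,0],"jaw":0},{"delta_pos":[0,0,-0.25],"twist":[0,0,0],"jaw":0},{"delta_pos":[0,0,-0.25],"twist":[0,0,0],"jaw":0}]'; python3 nx.py 555.9 -338.2 26.5 -36.5; python3 look.py j
```

```text
time_s: 9.92
eef_pos: [557.5, -339.2, 26.3]
ee_rot: [-0.631, 0.631, 0.318, -0.318]
force: [-3.1, 3.2, 4.7]
grip_width: 0.155
9.9167 [ 557.5 -339.2   26.3] [-0.73  0.8   1.28  0.    1.06 -1.66] [-3.1  3.2  4.7] 0.155
[[0.595, 0.0, -0.804], [0.804, -0.0, 0.595], [-0.0, -1.0, -0.0]]
dpos cm [-0.02 -0.02  0.19] twist [ 0.  0. -0.] alts [array([ 0.,  0., -0.]), array([-0.   , -3.141, -0.   ])]
```

View pics/j.png

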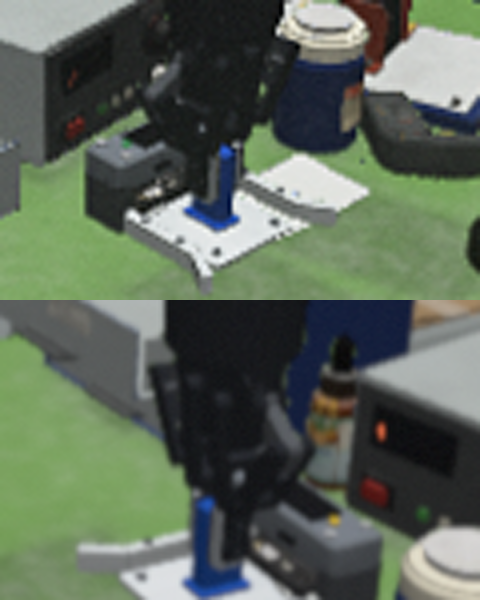

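```bash
python3 -m handwheel '[{"delta_pos":[0,0,-0.04],"twist":[0,0,0],"jaw":0},{"delta_pos":[0,0,-0.08],"twist":[0,0,0],"jaw":0},{"delta_pos":[0,0,-0.12],"twist":[0,0,0],"jaw":0},{"delta_pos":[0,0,-0.15],"twist":[0,0,0],"jaw":0},{"delta_pos":[0,0,-0.18],"twist":[0,0,0],"jaw":0},{"delta_pos":[0,0,-0.2],"twist":[0,0,0],"jaw":0},{"delta_pos":[0,0,-0.22],"twist":[0,0,0],"jaw":0},{"delta_pos":[0,0,-0.24],"twist":[0,0,0],"jaw":0},{"delta_pos":[0,0,-0.25],"twist":[0,0,0],"jaw":0},{"delta_pos":[0,0,-0.25],"twist":[0,0,0],"jaw":0}]'; python3 nx.py 555.9 -338.2 26.5 -36.5
```

```text
time_s: 10.85
eef_pos: [557.9, -339.4, 26.6]
ee_rot: [0.633, -0.63, -0.317, 0.319]
force: [-14.7, 9.8, 14.4]
grip_width: 0.152
10.85 [ 557.9 -339.4   26.6] [-0.73  0.8   1.27 -0.    1.07 -1.66] [-14.7   9.8  14.4] 0.152
[[0.594, -0.005, -0.804], [0.804, 0.003, 0.594], [-0.0, -1.0, 0.006]]
dpos cm [-0.02  0.01  0.24] twist [-0.006  0.    -0.   ] alts [array([-0.006,  0.   , -0.   ]), array([-0.   , -3.141,  0.009])]
```

Contact with the back stop: the force rose to 18 N and the advance stalled. I'll relax most of the push, release and then retreat upward.

```bash
python3 -m handwheel '[{"delta_pos":[0,0,0.08],"twist":[0,0,0],"jaw":0},{"delta_pos":[0,0,0.15],"twist":[0,0,0],"jaw":0},{"delta_pos":[0,0,0.15],"twist":[0,0,0],"jaw":0},{"delta_pos":[0,0,0.15],"twist":[0,0,0],"jaw":0.2},{"delta_pos":[0,0,0.15],"twist":[0,0,0],"jaw":0.3},{"delta_pos":[0,0,0.15],"twist":[0,0,0],"jaw":0.4},{"delta_pos":[0,0,0.15],"twist":[0,0,0],"jaw":0.5},{"delta_pos":[0,0,0.15],"twist":[0,0,0],"jaw":0.5},{"delta_pos":[0,0,0.15],"twist":[0,0,0],"jaw":0.5},{"delta_pos":[0,0,0.15],"twist":[0,0,0],"jaw":0.5}]'; python3 nx.py;  python3 look.py k
```

```text
time_s: 11.68
eef_pos: [558.3, -339.8, 26.2]
ee_rot: [-0.631, 0.631, 0.318, -0.318]
force: [-0.1, -0.8, 0.9]
grip_width: 0.5
11.6833 [ 558.3 -339.8   26.2] [-0.73  0.8   1.28  0.    1.07 -1.66] [-0.1 -0.8  0.9] 0.5
[[0.595, 0.0, -0.804], [0.804, -0.0, 0.595], [0.0, -1.0, -0.0]]
```

View pics/k.png

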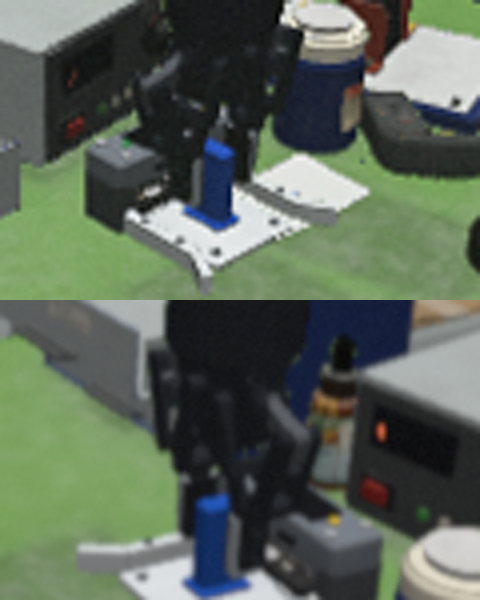

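Released, with the handle free between the fingers. Going straight up, then backing off for a clear view.

```bash
python3 -m handwheel '[{"delta_pos":[0,-0.5,0],"twist":[0,0,0],"jaw":0.5},{"delta_pos":[0,-1.5,0],"twist":[0,0,0],"jaw":0.5},{"delta_pos":[0,-3,0],"twist":[0,0,0],"jaw":0.5},{"delta_pos":[0,-5,0],"twist":[0,0,0],"jaw":0.5},{"delta_pos":[0,-7.5,0],"twist":[0,0,0],"jaw":0.5},{"delta_pos":[0,-10,0.5],"twist":[0,0,0],"jaw":0.5},{"delta_pos":[0,-13,3],"twist":[0,0,0],"jaw":0.5},{"delta_pos":[0,-15,6],"twist":[0,0,0],"jaw":0.5},{"delta_pos":[0,-15,9],"twist":[0,0,0],"jaw":0.5},{"delta_pos":[0,-15,9],"twist":[0,0,0],"jaw":0.5}]'; python3 nx.py;  python3 look.py l
python3 - <<'E'
from h import *
from rig import imaging
c=imaging.capture("wrist");cv2.imwrite("pics/l_wrist.png",c["frame"][:,:,::-1]);np.savez("l_wrist.npz",**c)
cv2.imwrite("pics/l_side.png",load("l_side.npz")["frame"][:,:,::-1])
E
```

```text
time_s: 12.62
eef_pos: [483.0, -283.3, 178.1]
ee_rot: [0.632, -0.631, -0.318, 0.319]
force: [-0.8, 0.0, -0.3]
grip_width: 0.497
12.6167 [ 483.  -283.3  178.1] [-0.74  0.43  1.47 -0.    1.24 -1.67] [-0.8  0.  -0.3] 0.497
[[0.594, -0.001, -0.804], [0.804, 0.001, 0.594], [0.0, -1.0, 0.001]]
```

View pics/l.png

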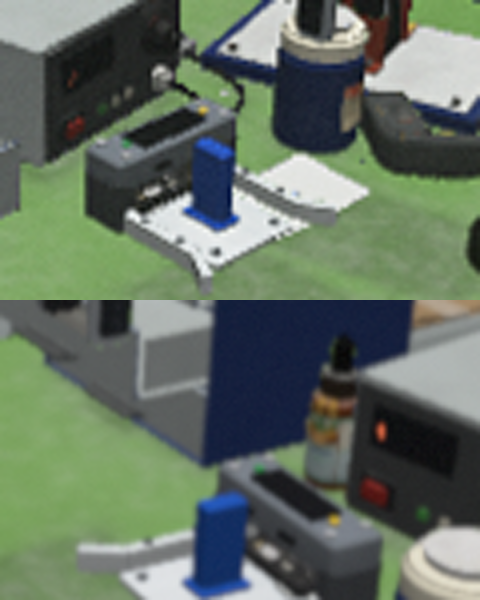

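View pics/l_wrist.png

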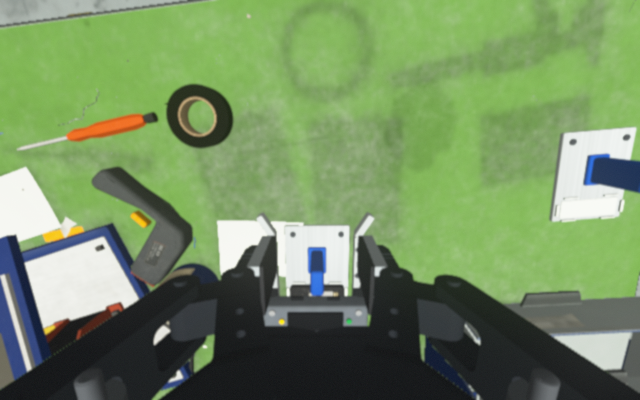

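Run:
```python
from h import *
a=np.deg2rad(-36.5);X=np.array([np.cos(a),np.sin(a)]);Y=np.array([-X[1],X[0]])
c=load("l_wrist.npz");f=c["frame"];cv2.imwrite("pics/l_z.png",cv2.resize(f[205:335,240:400,::-1],(800,650),interpolation=cv2.INTER_CUBIC)[:600])
for n in("l_wrist","l_side","l_scene"):
    c=load(n+".npz");W=cloud(c);hsv=cv2.cvtColor(c["frame"],cv2.COLOR_RGB2HSV);x=W[...,:2]@X;y=W[...,:2]@Y;z=W[...,2]
    near=(np.hypot(W[...,0]-580,W[...,1]+350)<100)
    blue=cv2.inRange(hsv,(100,120,50),(125,255,255))>0
    t=blue&near&(z>57)&(z<70);print(n,"handle top x",np.nanpercentile(x[t],[2,50,98]).round(1),"y",np.nanpercentile(y[t],[2,50,98]).round(1),t.sum())
    xh=np.nanmedian(x[t])
    b=near&(z>48)&(z<60)&~blue&(x>xh+15)&(x<xh+90)&(abs(y-np.nanmedian(y[t]))<50);print(" bridge top x",np.nanpercentile(x[b],[2,50,98]).round(1),"y",np.nanpercentile(y[b],[2,98]).round(1),b.sum())
    p=near&(z<11)&(hsv[...,1]<50)&(hsv[...,2]>170)&(x<xh)&(abs(y-np.nanmedian(y[t]))<36)
    print(" plate rear x",np.nanpercentile(x[p],[1,50]).round(1),"z",np.nanpercentile(z[p],[5,50,95]).round(1), p.sum())
```

```text
l_wrist handle top x [637.7 649.7 664.3] y [51.8 58.4 65. ] 330
 bridge top x [683.4 691.9 707.2] y [ 10.5 106.2] 2251
 plate rear x [607.4 626.2] z [5.  7.1 8.3] 1838
l_side handle top x [636.4 648.1 663.7] y [53.1 63.2 67.8] 43
 bridge top x [681.7 692.3 715.7] y [ 15.1 111.6] 276
 plate rear x [608.  625.7] z [4.2 6.2 7.8] 177
l_scene handle top x [638.1 649.1 663.9] y [51.1 54.9 63.9] 87
 bridge top x [683.  693.1 717. ] y [  5.7 102.9] 553
 plate rear x [608.  625.5] z [5.  7.4 8.8] 363
```

View pics/l_z.png

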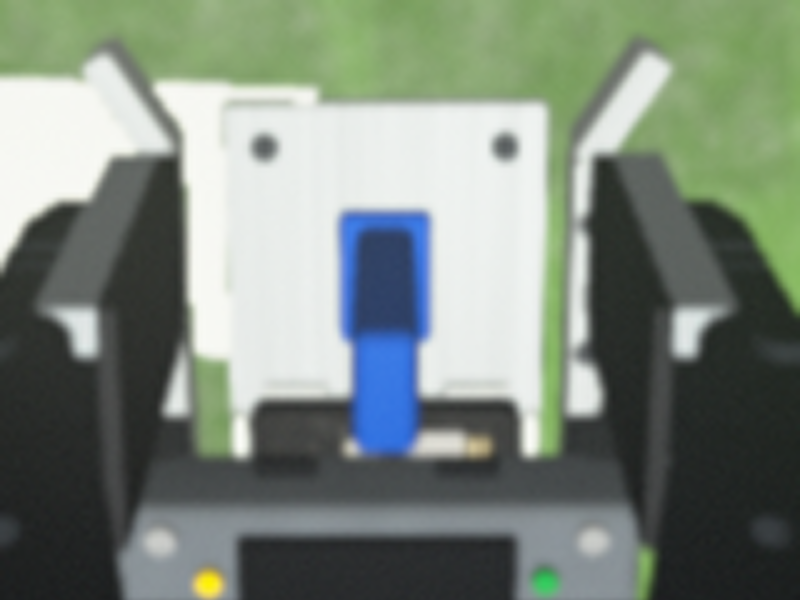

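The measurements agree with home: handle front to bridge face is about 18.7 mm against the expected 18. The plate is flat at z of about 6–7 mm and central between the rails. Handing in.

Run:
```python
from rig import ctrl
print(ctrl.finish_job())
```

```text
the job is handed in; nothing more can be done
None
```

I slid the carrier with the black module, module end first, between the dock rails and under the bridge until it met the back stop. Then I released it, backed the arm clear and handed the job in at about 12.8 s of the 42 s allowed. I did not touch the empty carrier.

- **Seating:** at the stop the push force rose from about 3 N to about 18 N and the carrier stopped advancing. After release the handle-to-bridge gap measured 18–19 mm in all three views, against 18 mm expected. The plate was flat, with its top 6–7 mm above the bench, and straight between the rails.
- **Disagreements:** contact came about 2 mm farther in than my first estimate of the dock. The side and scene cameras also disagreed by about 8 mm on where the bridge's centre lies sideways, so I centred on the rails, where they agreed to within about 1 mm. No check failed.

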